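# Lay out the cleaned spray-gun parts on their pads

### The job

The spray gun has been stripped and cleaned: lay each of its four parts (paint cup, brass air cap, air valve, ring spanner) on the rubber pad whose white mark has that part's shape and size, standing or lying as it does now, centred on the mark, with the valve and the spanner turned to lie along theirs. Do not knock or shift the small amber jar or the bolt that stands on its head.

Things in the scene. Friction and masses are not known exactly. Their poses are not given: they have to be found in the camera images.
- cup: Paint cup: plain aluminium, open top, straight round wall, outside diameter 56 mm, 55 mm high, wall 3 mm; stands upright. Origin: centre of its underside, z up.
- air_cap: Air cap: brass disc, diameter 38 mm, upright round side to 15 mm high, top face at 20 mm, two small horns on top to 29 mm. Stands with the horns up. Origin: centre of its underside, z up, the horns lie along its x.
- valve: Air valve: aluminium block 48 (x) x 30 (y) x 26 mm (z) with a black knob, diameter 22 mm, on top, reaching 46 mm. Stands with the knob up. Origin: centre of its underside, x along its length. It looks the same turned by half a turn.
- spanner: Double ring spanner of steel lying flat: 120 mm long (x), 10 mm thick, shank 14 mm wide, the same ring, 28 mm across, at each end. Origin: centre of its underside in the middle of the shank, x along its length; same by half a turn.
- pad_cup: Black rubber pad fixed to the bench, 80 x 80 mm square, 4 mm thick (top at z = 4 mm), with a flat white mark in its middle: a disc of 56 mm, the larger of the two discs, for the cup. Origin: centre of the underside. Where it stands and its yaw vary.
- pad_cap: Black rubber pad fixed to the bench, 80 x 80 mm square, 4 mm thick (top at z = 4 mm), with a flat white mark in its middle: a disc of 38 mm, the smaller of the two discs, for the air cap. Origin: centre of the underside. Where it stands and its yaw vary.
- pad_valve: Black rubber pad fixed to the bench, 80 x 80 mm square, 4 mm thick (top at z = 4 mm), with a flat white mark in its middle: a rectangle 48 x 30 mm, for the valve. Origin: centre of the underside. x is along the rectangle's long side.
- pad_spanner: Black rubber pad fixed to the bench, 136 (x) x 56 mm (y), 4 mm thick (top at z = 4 mm), with a flat white mark in its middle: the spanner's outline, a 120 mm bar with round ends. Origin: centre of the underside. x is along the bar.
- jar: Bystander: small amber jar with a black cap, diameter 28 mm, 42 mm high, standing in the midst of the parts. Origin: centre of its underside. Leave it.
- bolt: Bystander: steel bolt standing on its head among the parts: head diameter 20 mm, 8 mm high, shank diameter 12 mm up to 38 mm. Origin: centre of its underside. Leave it.

How it is judged:
At the end, for the whole second after the job is handed in: Each part rests on its own pad, released and still (under 0.01 m/s): centres within 12 mm sideways, part's underside 1.5 to 7.5 mm above the pad's underside, upright within 0.12 rad; valve and spanner within 0.26 rad of their marks, either way round (horizontal distance between cup and pad_cup below 0.012 m and z of cup in the frame of pad_cup between 0.0015 and 0.0075 m and angle between each of cup, air_cap, valve, spanner's own z axis and vertical below 0.12 rad and linear speed of each of cup, air_cap, valve, spanner below 0.01 m/s and horizontal distance between air_cap and pad_cap below 0.012 m and z of air_cap in the frame of pad_cap between 0.0015 and 0.0075 m and horizontal distance between valve and pad_valve below 0.012 m and z of valve in the frame of pad_valve between 0.0015 and 0.0075 m and angle between the x axis of valve and the x axis of pad_valve, either way round below 0.26 rad and horizontal distance between spanner and pad_spanner below 0.012 m and z of spanner in the frame of pad_spanner between 0.0015 and 0.0075 m and angle between the x axis of spanner and the x axis of pad_spanner, either way round below 0.26 rad); the robot touches nothing.
It fails at once if the amber jar is shifted by more than 20 mm or tipped (distance of jar from where it was at the start of the episode above 0.02 m or angle between jar's own z axis and vertical above 0.4 rad).
It fails at once if the standing bolt is shifted by more than 20 mm or tipped (distance of bolt from where it was at the start of the episode above 0.02 m or angle between bolt's own z axis and vertical above 0.4 rad).
It also fails if it takes over 93 s, if anything falls off the work surface, if the arm or the gripper's body presses on something with over 40 N, if the wrist force passes 120 N, or if a joint passes its speed limit or range.

### The arm

A 7-joint arm with a two-finger parallel gripper is mounted at the origin on the work surface. World frame = base frame: x ahead of the robot, y to its left, z up, the work surface at z = 0. Lengths are in m, angles in rad, forces in N, time in s.
With the tool pointing down it reaches from about 0.4 to 0.85 m from the base axis. Payload 10.4 kg.
Tool frame: the origin (TCP) lies midway between the tips of the shut fingers; the grasp point (between the pads) lies 19 mm behind it (manip.pinch_z is the distance from the TCP to the grasp point, in m); y points along the fingers, x is the direction in which the jaws open and shut, and the axes are right-handed (so a half turn about y gives the same grasp; the last joint's range is limited). The gripper opens to 85 mm and grips with 20 to 120 N. Pads are 22 mm wide; open, the fingers measure 114 mm over their backs; the gripper's body (76 mm by 85 mm) begins 54 mm behind the grasp point. The pads swing forward as they close: fully open they stand 13 mm farther back than shut.
Start: joints at [1.25, 0.332, -0.065, 1.46, 0.022, 1.35, -0.088], TCP at [0.183, -0.598, 0.231] pointing down, gripper open.
Joint ranges: [-2.6, 2.6], [-0.5, 2.12], [-1.47, 1.34], [0.16, 2.42], [-1.27, 4.41], [0.06, 2.06], [-2.6, 2.6]. Speed limits (rad/s): [2.22, 2.22, 2.79, 2.79, 3.14, 3.14, 3.14].

### API

Orientations are given as a unit quaternion [x, y, z, w].
In Python, from workcell import manip gives the robot as it stands.
- The arm moves only by the shell command python3 -m pendant 'ROWS' [OPENING] [FORCE]. ROWS is a JSON object of lists of equal length, an entry for each row: "offset": the shift along the tool's x, y, z scaled (see below), a list of three; "turn": the turn, a rotation vector about the tool's x, y, z scaled (see below), a list of three. A call has 1 to 12 rows; each row is the pose to reach, as a shift and turn from the pose measured when the call began, along the tool's axes at that moment; what a row does not reach only later rows make up. The controller multiplies each number of a shift by 200 mm and each number of a turn by 45 degrees. A row lasts 1/8 s, in which the tool goes at most 62.5 mm and 10.7 degrees, less where a joint would pass 70% of its speed; a pose out of reach is approached as far as the arm can. A call with a number of a shift or a turn outside -1 to 1 is refused whole. A call with a gripper value outside its range is refused whole. OPENING is the opening in per cent of the stroke, from 0 (shut) to 100 (fully open), set as the call begins (- or left out, the last holds). The fingers move at their own pace and stop on an object; FORCE is the grip in N (left out, the last holds). Time passes only in rows, so rows that repeat a pose let the fingers close. It gives the time, the measured TCP pose, the force and the opening at its end, in the units of the state.
- manip.get_obs(): the state, without advancing time (a new reading comes with each control period).
- manip.camera(name): name is "scene" or "top"; returns (picture, depth): 480x640x3 uint8, red, green, blue; 480x640 float32, m along the optical axis (not along the pixel's ray), 0 where there is no reading.
- manip.camera_model(name): a dict with "intrinsics" (3x3 intrinsics, pixels), "R" (3x3) and "t" (3): a world point X has camera coordinates R X + t. Camera axes: x right, y down, z forward; pixel columns grow to the right and rows downward; lengths in m; the calibration is good to about 2 mm. A picture is of the moment at which its call begins. camera_model takes no time and is no camera call.
- manip.hand_in(): hands the job in, once; it reports no verdict.
The state is a dict: "clock": time; "joint_pos": joint angles; "joint_velocities": joint speeds; "tau": joint torques, N m; "position": TCP position; "ee_rot": TCP orientation; "ft_force": force on the tool from outside, world axes, zero at the start; "torque": the same for the moment, N m; "grip_width": opening from 0.0 (shut) to 1.0 (fully open).
Only numpy, scipy, OpenCV 4.12 (cv2) and the standard library are available. Lean on these libraries where they do the work, as an engineer would, in place of code of your own. Each camera call takes 0.05 s, during which the arm holds its last target. There are 200 camera calls.

## Working session

There is one attempt and no reset: what is moved stays moved. The work goes in short steps, Python scripts to look and compute and a shell command to move; the robot and the scene stay as the last step left them, time stands still between calls to the robot, and variables do not carry over. Pictures are saved under pics/ and viewed, about 12 in all and at most 16, crops included, and the job is handed in when it is done.

```bash
ls; mkdir -p pics; python3 - <<'E'
from workcell import manip
import cv2,numpy as np
for n in("top","scene"):
    p,d=manip.camera(n);cv2.imwrite(f"pics/{n}0.png",p[...,::-1]);np.savez(f"pics/{n}0.npz",p=p,d=d)
    m=manip.camera_model(n);print(n,np.round(m["intrinsics"],1).tolist(),np.round(m["R"],3).tolist(),np.round(m["t"],3))
o=manip.get_obs();print(o)
E
```

```text
pics
top [[554.7, 0.0, 321.1], [0.0, 554.7, 238.0], [0.0, 0.0, 1.0]] [[-0.01, -0.999, -0.037], [-0.996, 0.013, -0.087], [0.088, 0.036, -0.995]] [0.027 0.551 0.925]
scene [[559.3, 0.0, 318.6], [0.0, 559.3, 233.3], [0.0, 0.0, 1.0]] [[-0.809, 0.587, 0.003], [0.303, 0.422, -0.855], [-0.503, -0.691, -0.519]] [ 0.424 -0.105  1.188]
{'clock': 0.1, 'joint_pos': array([ 1.25040194,  0.3327782 , -0.0646895 ,  1.46083244,  0.02159922,
        1.34990387, -0.08850275]), 'joint_velocities': array([ 0.00061119, -0.00166541, -0.00135844, -0.00429047, -0.00103416,
        0.00067489, -0.00010452]), 'tau': array([ 2.33993880e-03, -6.26744628e+01,  4.97903978e-02, -3.92429852e+01,
        1.62456022e-02,  7.06867766e-03, -3.60518186e-05]), 'position': array([ 0.18327905, -0.59718257,  0.23062638]), 'ee_rot': array([-0.56840161,  0.42065265, -0.41993153,  0.56888353]), 'ft_force': array([-0.69543002, -0.13011426,  1.40926985]), 'torque': array([-0.00077926, -0.01493353, -0.01438363]), 'grip_width': 0.9972055659678519}
```

View pics/top0.png

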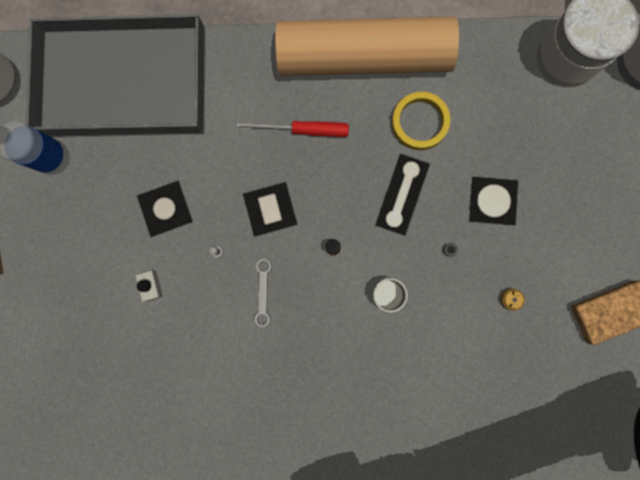

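View pics/scene0.png

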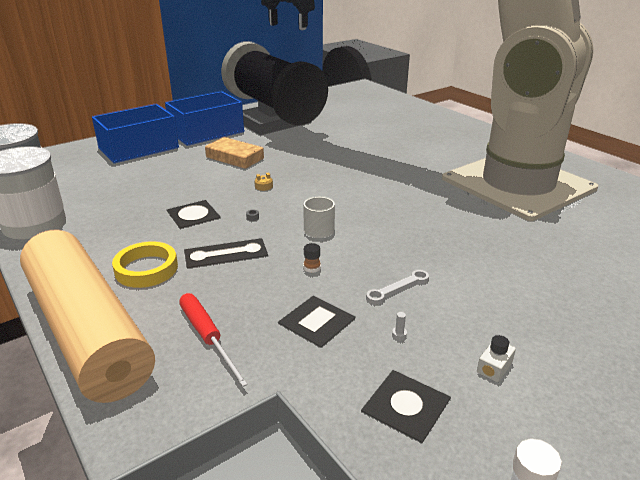

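The top view shows the parts: cup (390,294), cap (513,299), valve (147,286) and spanner (263,293). The pads are cap (164,208), valve (270,209), spanner (403,194) and cup (494,201). The jar is at (333,247), the bolt at (215,251) and a stray nut at (450,250).

```bash
cat > h.py <<'E'
from workcell import manip
import cv2,numpy as np
from scipy.spatial.transform import Rotation as Ro
def cloud(n,d):
    m=manip.camera_model(n);K=m["intrinsics"];v,u=np.mgrid[:480,:640]
    c=np.stack([(u-K[0][2])/K[0][0]*d,(v-K[1][2])/K[1][1]*d,d],-1)
    return (c-np.array(m["t"]))@np.array(m["R"])
def ray(n,uv,z):
    m=manip.camera_model(n);K=np.array(m["intrinsics"]);R=np.array(m["R"]);C=-R.T@np.array(m["t"])
    r=(R.T@np.linalg.solve(K,np.c_[np.atleast_2d(uv),np.ones(len(np.atleast_2d(uv)))].T)).T
    return (C+r*((z-C[2])/r[:,2])[:,None])[:,:2]
def rect(P):
    c,(w,h),_=r=cv2.minAreaRect((P*1000).astype(np.float32));b=cv2.boxPoints(r)
    e=[b[1]-b[0],b[2]-b[1]];e=max(e,key=np.linalg.norm)
    return np.round(np.array(c)/1000,4),np.round([w,h],1),round(float(np.degrees(np.arctan2(e[1],e[0]))%180),1)
def pads(n,p,centres):
    g=p.min(-1)
    for k,(u,v) in centres.items():
        _,lab,st,ct=cv2.connectedComponentsWithStats((g>140).astype(np.uint8))
        l=lab[v,u];cs=cv2.findContours((lab==l).astype(np.uint8),0,1)[0][0][:,0]
        print(k,"mark",*rect(ray(n,cs,.004)))
def parts(n,p,d,rois):
    W=cloud(n,d)
    for k,(u,v,r,z0,z1) in rois.items():
        Q=W[v-r:v+r,u-r:u+r].reshape(-1,3);Q=Q[(Q[:,2]>z0)&(Q[:,2]<z1)]
        print(k,len(Q),*(rect(Q[:,:2]) if len(Q)>3 else ()),"zmax",Q[:,2].max().round(4) if len(Q) else 0)
def state():
    o=manip.get_obs();R=Ro.from_quat(o["ee_rot"]);print("t",o["clock"],"pos",o["position"].round(4),"w",round(o["grip_width"],3));print(R.as_matrix().round(3));return o,R
def go(P,yaw):
    """target TCP P, closing axis (tool x) at yaw deg mod 180, tool y down -> offset, turn units"""
    o,R=state()
    best=None
    for y in(yaw,yaw+180):
        x=np.array([np.cos(np.radians(y)),np.sin(np.radians(y)),0]);yy=np.array([0,0,-1.])
        T=Ro.from_matrix(np.c_[x,yy,np.cross(x,yy)]);t=(R.inv()*T).as_rotvec()
        if best is None or np.linalg.norm(t)<np.linalg.norm(best):best=t
    off=R.inv().apply(np.array(P)-o["position"])
    print("offset",(off/.2).round(3).tolist(),"turn",(best/np.radians(45)).round(3).tolist(),"rows",round(max(np.linalg.norm(off)/.0625,np.degrees(np.linalg.norm(best))/10.7),1))
E
python3 - <<'E'
from h import *
a=np.load("pics/top0.npz");p,d=a["p"],a["d"]
W=cloud("top",d);print("bench z",W[350,200:600:50,2].round(4))
pads("top",p,dict(cap=(164,208),valve=(270,209),spanner=(403,194),cup=(494,201)))
parts("top",p,d,dict(cup=(390,294,28,.045,.07),cap=(513,299,20,.013,.04),valveknob=(147,286,22,.036,.06),valve=(147,286,22,.018,.032),spanner=(263,293,45,.005,.02),jar=(333,247,16,.03,.06),bolt=(215,251,14,.02,.06),nut=(450,250,14,.004,.05)))
state()
E
```

```text
bench z [-0.0005 -0.0025  0.0017 -0.0002 -0.0003 -0.0022  0.001  -0.0013]
cap mark [0.6104 0.3009] [34.4 32.3] 89.2
valve mark [0.6067 0.1119] [45.9 28.1] 15.2
spanner mark [ 0.6291 -0.1221] [ 25.8 118.3] 160.2
cup mark [ 0.6157 -0.2805] [51.6 52.9] 178.0
cup 214 [ 0.4546 -0.0933] [54.3 53.8] 89.3 zmax 0.0598
cap 391 [ 0.4454 -0.3031] [37.4 35.4] 89.3 zmax 0.0316
valveknob 151 [0.474  0.3202] [20.2 21. ] 90.6 zmax 0.0506
valve 373 [0.4738 0.3204] [48.5 31.5] 15.9 zmax 0.0316
spanner 623 [0.4598 0.1254] [154.5 153.9] 89.3 zmax 0.0185
jar 197 [ 0.537  -0.0009] [25.2 25.7] 178.4 zmax 0.0466
bolt 55 [0.5328 0.203 ] [11.5 11.3] 50.7 zmax 0.0415
nut 164 [ 0.5304 -0.1993] [34.3 54.2] 168.6 zmax 0.0172
t 0.1 pos [ 0.1833 -0.5972  0.2306] w 0.997
[[ 0.293 -0.     0.956]
 [-0.956  0.001  0.293]
 [-0.001 -1.    -0.   ]]
```

```bash
python3 - <<'E'
from h import *
a=np.load("pics/top0.npz");p,d=a["p"],a["d"]
g=p.astype(int).min(-1)[250:338,245:282]
bg=np.median(g);m=((g>bg+22)).astype(np.uint8);cs=max(cv2.findContours(m,0,1)[0],key=len)[:,0]+[245,250]
print("spanner",bg,*rect(ray("top",cs,.010)),"rings",ray("top",[[263.3,266],[262,320]],.01).round(4).tolist())
go([.4454,-.3031,.10],-74)
E
```

```text
spanner 105.0 [0.4596 0.1234] [ 24.5 115.5] 179.0 rings [[0.5051, 0.122], [0.4121, 0.1243]]
t 0.1 pos [ 0.1833 -0.5972  0.2306] w 0.997
[[ 0.293 -0.     0.956]
 [-0.956  0.001  0.293]
 [-0.001 -1.    -0.   ]]
offset [-1.02, 0.654, 1.684] turn [0.0, 0.024, -0.002] rows 6.6
```

```bash
python3 -m pendant '{"offset":[[-0.6,0.3,1],[-0.6,0.3,1],[-0.6,0.3,1],[-0.6,0.3,1],[-0.6,0.3,1]],"turn":[[0,0,0],[0,0,0],[0,0,0],[0,0,0],[0,0,0]]}' 80 40; python3 -c "
from h import *
go([.4454,-.3031,.10],-74);go([.4454,-.3031,.002],-74)"
```

```text
clock: 0.72
position: [0.3422, -0.4195, 0.1696]
ee_rot: [-0.569, 0.419, -0.417, 0.571]
ft_force: [0.2, -0.0, 0.1]
grip_width: 0.8
t 0.725 pos [ 0.3422 -0.4195  0.1696] w 0.8
[[ 0.3   -0.001  0.954]
 [-0.954  0.004  0.3  ]
 [-0.004 -1.     0.   ]]
offset [-0.399, 0.35, 0.667] turn [-0.0, 0.033, -0.005] rows 2.7
t 0.725 pos [ 0.3422 -0.4195  0.1696] w 0.8
[[ 0.3   -0.001  0.954]
 [-0.954  0.004  0.3  ]
 [-0.004 -1.     0.   ]]
offset [-0.397, 0.84, 0.667] turn [-0.0, 0.033, -0.005] rows 3.7
```

```bash
python3 -m pendant '{"offset":[[-0.4,0.35,0.667],[-0.4,0.35,0.667],[-0.4,0.35,0.667],[-0.4,0.35,0.667],[-0.4,0.5,0.667],[-0.4,0.65,0.667],[-0.4,0.75,0.667],[-0.4,0.83,0.667],[-0.4,0.83,0.667],[-0.4,0.83,0.667]],"turn":[[0,0,0],[0,0,0],[0,0,0],[0,0,0],[0,0,0],[0,0,0],[0,0,0],[0,0,0],[0,0,0],[0,0,0]]}' 75 40; python3 - <<'E'
from h import *
go([.4454,-.3031,.003],-74)
p,d=manip.camera("scene");cv2.imwrite("pics/cap1.png",cv2.resize(p[130:230,200:340,::-1],None,fx=4,fy=4))
E
```

```text
clock: 1.98
position: [0.4456, -0.3031, 0.0048]
ee_rot: [-0.569, 0.419, -0.418, 0.571]
ft_force: [0.2, -0.0, 0.6]
grip_width: 0.748
t 1.975 pos [ 0.4456 -0.3031  0.0048] w 0.748
[[ 0.3    0.     0.954]
 [-0.954  0.003  0.3  ]
 [-0.003 -1.     0.001]]
offset [-0.0, 0.009, -0.001] turn [-0.001, 0.032, -0.004] rows 0.1
```

View pics/cap1.png

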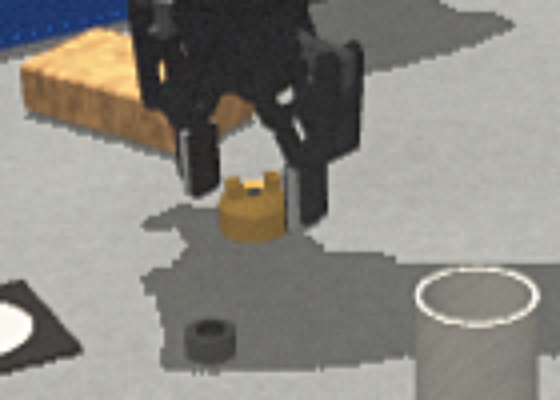

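The cap at (255,210) in the crop sits between the fingers, and the tips are above the bench. I'll lower a little and close.

```bash
python3 -m pendant '{"offset":[[0,0.01,0],[0,0.015,0],[0,0.015,0],[0,0.015,0],[0,0.015,0],[0,0.015,0],[0,0.015,0],[0,0.015,0]],"turn":[[0,0,0],[0,0,0],[0,0,0],[0,0,0],[0,0,0],[0,0,0],[0,0,0],[0,0,0]]}' 0 40; python3 -m pendant '{"offset":[[0,-0.1,0],[0,-0.3,0],[0,-0.5,0],[0,-0.5,0]],"turn":[[0,0,0],[0,0,0],[0,0,0],[0,0,0]]}'; python3 - <<'E'
from h import *
go([.6104,.3009,.10],-74)
p,d=manip.camera("scene");cv2.imwrite("pics/cap2.png",cv2.resize(p[80:230,180:360,::-1],None,fx=3,fy=3))
E
```

```text
clock: 3.02
position: [0.4461, -0.3034, 0.0031]
ee_rot: [-0.569, 0.418, -0.418, 0.571]
ft_force: [-3.0, 2.7, 11.4]
grip_width: 0.42
clock: 3.52
position: [0.4478, -0.3047, 0.1064]
ee_rot: [-0.569, 0.416, -0.42, 0.571]
ft_force: [-0.2, 0.4, -1.5]
grip_width: 0.418
t 3.525 pos [ 0.4478 -0.3047  0.1064] w 0.418
[[ 0.3    0.006  0.954]
 [-0.954 -0.001  0.3  ]
 [ 0.003 -1.     0.005]]
offset [-2.644, 0.033, 1.684] turn [-0.007, 0.033, 0.004] rows 10.0
```

View pics/cap2.png

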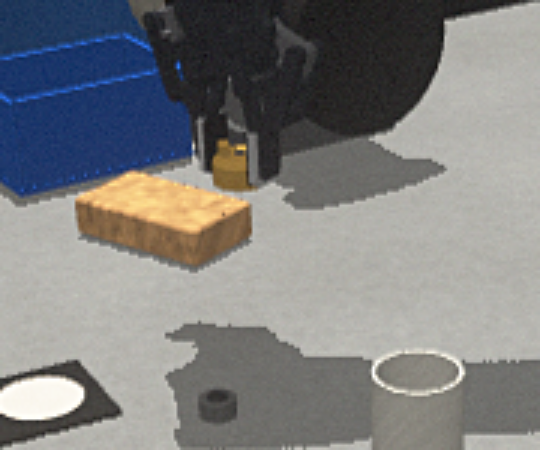

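The cap is held level at (232,165) in the crop. Now carry it to the cap pad.

```bash
Z='[0,0,0]'; python3 -m pendant '{"offset":[[-0.9,0,0.56],[-0.9,0,0.56],[-0.9,0,0.56],[-0.9,0,0.56],[-0.9,0,0.56]],"turn":[[0,0,0],[0,0,0],[0,0,0],[0,0,0],[0,0,0]]}'; python3 -m pendant '{"offset":[[-0.9,0,0.56],[-0.9,0,0.56],[-0.9,0,0.56],[-0.9,0,0.56],[-0.9,0,0.56]],"turn":[[0,0,0],[0,0,0],[0,0,0],[0,0,0],[0,0,0]]}'; python3 - <<'E'
from h import *
go([.6104,.3009,.05],-74)
E
```

```text
clock: 4.2
position: [0.4992, -0.0964, 0.1035]
ee_rot: [-0.57, 0.417, -0.417, 0.572]
ft_force: [-0.4, -0.5, -2.0]
grip_width: 0.417
clock: 4.82
position: [0.5508, 0.1103, 0.1028]
ee_rot: [-0.571, 0.417, -0.416, 0.572]
ft_force: [0.6, -0.7, -0.7]
grip_width: 0.417
t 4.825 pos [0.5508 0.1103 0.1028] w 0.417
[[ 0.306  0.     0.952]
 [-0.952  0.002  0.306]
 [-0.002 -1.     0.001]]
offset [-0.815, 0.266, 0.575] turn [-0.001, 0.041, -0.002] rows 3.3
```

```bash
python3 -m pendant '{"offset":[[-0.815,0,0.575],[-0.815,0.1,0.575],[-0.815,0.2,0.575],[-0.815,0.266,0.575],[-0.815,0.266,0.575],[-0.815,0.266,0.575],[-0.815,0.266,0.575]],"turn":[[0,0,0],[0,0,0],[0,0,0],[0,0,0],[0,0,0],[0,0,0],[0,0,0]]}'; python3 - <<'E'
from h import *
go([.6104,.3009,.008],-74)
E
```

```text
clock: 5.7
position: [0.6115, 0.2988, 0.0511]
ee_rot: [-0.57, 0.417, -0.417, 0.572]
ft_force: [0.0, 0.4, -0.7]
grip_width: 0.419
t 5.7 pos [0.6115 0.2988 0.0511] w 0.419
[[ 0.304  0.002  0.953]
 [-0.953  0.001  0.304]
 [-0.001 -1.     0.002]]
offset [-0.012, 0.216, -0.002] turn [-0.003, 0.038, -0.001] rows 0.7
```

```bash
python3 -m pendant '{"offset":[[-0.01,0.1,0],[-0.01,0.18,0],[-0.01,0.215,0],[-0.01,0.215,0],[-0.01,0.215,0],[-0.01,0.215,0]],"turn":[[0,0,0],[0,0,0],[0,0,0],[0,0,0],[0,0,0],[0,0,0]]}'; python3 -m pendant '{"offset":[[0,0,0],[0,0,0],[0,0,0],[0,0,0],[0,-0.1,0],[0,-0.3,0],[0,-0.45,0],[0,-0.45,0]],"turn":[[0,0,0],[0,0,0],[0,0,0],[0,0,0],[0,0,0],[0,0,0],[0,0,0],[0,0,0]]}' 75 40; python3 - <<'E'
from h import *
go([.4738,.3203,.10],-74.1);go([.4738,.3203,.008],-74.1)
E
```

```text
clock: 6.45
position: [0.6109, 0.3007, 0.0079]
ee_rot: [-0.57, 0.417, -0.417, 0.572]
ft_force: [0.1, 1.1, -1.0]
grip_width: 0.416
clock: 7.45
position: [0.6123, 0.3018, 0.1025]
ee_rot: [-0.568, 0.416, -0.418, 0.574]
ft_force: [0.5, 0.4, -0.2]
grip_width: 0.753
t 7.45 pos [0.6123 0.3018 0.1025] w 0.753
[[ 0.304  0.007  0.953]
 [-0.953  0.004  0.304]
 [-0.002 -1.     0.008]]
offset [-0.299, 0.008, -0.632] turn [-0.01, 0.04, -0.003] rows 2.2
t 7.45 pos [0.6123 0.3018 0.1025] w 0.753
[[ 0.304  0.007  0.953]
 [-0.953  0.004  0.304]
 [-0.002 -1.     0.008]]
offset [-0.298, 0.468, -0.636] turn [-0.01, 0.04, -0.003] rows 2.7
```

```bash
python3 -m pendant '{"offset":[[-0.3,0,-0.634],[-0.3,0,-0.634],[-0.3,0,-0.634],[-0.3,0,-0.634],[-0.3,0.15,-0.634],[-0.3,0.3,-0.634],[-0.3,0.4,-0.634],[-0.3,0.468,-0.634],[-0.3,0.468,-0.634],[-0.3,0.468,-0.634]],"turn":[[0,0.04,0],[0,0.04,0],[0,0.04,0],[0,0.04,0],[0,0.04,0],[0,0.04,0],[0,0.04,0],[0,0.04,0],[0,0.04,0],[0,0.04,0]]}' 75 40; python3 - <<'E'
from h import *
go([.4738,.3203,.008],-74.1)
p,d=manip.camera("scene");cv2.imwrite("pics/valve1.png",cv2.resize(p[250:450,340:580,::-1],None,fx=2.5,fy=2.5))
E
```

```text
clock: 8.7
position: [0.4746, 0.3212, 0.0088]
ee_rot: [-0.561, 0.425, -0.427, 0.567]
ft_force: [-0.0, 0.3, -0.4]
grip_width: 0.746
t 8.7 pos [0.4746 0.3212 0.0088] w 0.746
[[ 0.274  0.008  0.962]
 [-0.962  0.005  0.274]
 [-0.003 -1.     0.009]]
offset [0.004, 0.004, -0.005] turn [-0.012, 0.0, -0.003] rows 0.1
```

View pics/valve1.png

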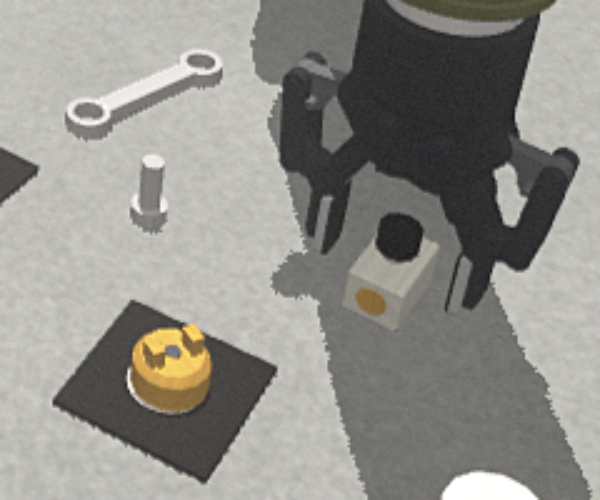

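The cap stands on its mark, with a thin white crescent at its left (about 2–3 mm off). The valve at (395,270) is straddled by the fingers.

```bash
python3 -m pendant '{"offset":[[0,0,0],[0,0,0],[0,0,0],[0,0,0],[0,0,0],[0,0,0],[0,0,0],[0,0,0]],"turn":[[0,0,0],[0,0,0],[0,0,0],[0,0,0],[0,0,0],[0,0,0],[0,0,0],[0,0,0]]}' 0 40; python3 -m pendant '{"offset":[[0,-0.1,0],[0,-0.3,0],[0,-0.5,0],[0,-0.5,0]],"turn":[[0,0,0],[0,0,0],[0,0,0],[0,0,0]]}'; python3 - <<'E'
from h import *
go([.6067,.1119,.10],-74.8)
E
```

```text
clock: 9.75
position: [0.4751, 0.3216, 0.0097]
ee_rot: [-0.561, 0.424, -0.428, 0.568]
ft_force: [-0.6, -1.4, 6.0]
grip_width: 0.34
clock: 10.25
position: [0.4756, 0.3224, 0.1139]
ee_rot: [-0.559, 0.424, -0.428, 0.57]
ft_force: [0.4, 0.5, -2.4]
grip_width: 0.339
t 10.25 pos [0.4756 0.3224 0.1139] w 0.339
[[ 0.274  0.015  0.962]
 [-0.962  0.009  0.274]
 [-0.004 -1.     0.017]]
offset [1.192, 0.07, 0.341] turn [-0.021, 0.016, -0.005] rows 4.0
```

```bash
python3 -m pendant '{"offset":[[0.6,0,0.17],[0.6,0,0.17],[0.6,0,0.17],[0.6,0,0.17]],"turn":[[-0.02,0.016,0],[-0.02,0.016,0],[-0.02,0.016,0],[-0.02,0.016,0]]}'; python3 - <<'E'
from h import *
go([.6067,.1119,.014],-74.8)
E
```

```text
clock: 10.75
position: [0.5405, 0.2164, 0.1135]
ee_rot: [-0.561, 0.431, -0.428, 0.563]
ft_force: [1.0, 0.2, -2.0]
grip_width: 0.339
t 10.75 pos [0.5405 0.2164 0.1135] w 0.339
[[ 0.262 -0.001  0.965]
 [-0.965  0.004  0.262]
 [-0.005 -1.    -0.   ]]
offset [0.593, 0.495, 0.183] turn [0.0, -0.001, -0.006] rows 2.5
```

```bash
python3 -m pendant '{"offset":[[0.593,0,0.183],[0.593,0,0.183],[0.593,0,0.183],[0.593,0.15,0.183],[0.593,0.3,0.183],[0.593,0.4,0.183],[0.593,0.46,0.183],[0.593,0.495,0.183],[0.593,0.495,0.183],[0.593,0.495,0.183],[0.593,0.495,0.183]],"turn":[[0,0,0],[0,0,0],[0,0,0],[0,0,0],[0,0,0],[0,0,0],[0,0,0],[0,0,0],[0,0,0],[0,0,0],[0,0,0]]}'; python3 - <<'E'
from h import *
go([.6067,.1119,.0138],-74.8)
E
```

```text
clock: 12.12
position: [0.607, 0.112, 0.0143]
ee_rot: [-0.561, 0.431, -0.428, 0.563]
ft_force: [1.1, 0.2, -1.2]
grip_width: 0.342
t 12.125 pos [0.607  0.112  0.0143] w 0.342
[[ 0.262 -0.001  0.965]
 [-0.965  0.005  0.262]
 [-0.005 -1.     0.   ]]
offset [-0.0, 0.003, -0.002] turn [-0.001, -0.001, -0.006] rows 0.0
```

```bash
python3 -m pendant '{"offset":[[0,0.003,0],[0,0.003,0],[0,0.003,0],[0,0.003,0],[0,-0.1,0],[0,-0.3,0],[0,-0.45,0],[0,-0.45,0]],"turn":[[0,0,0],[0,0,0],[0,0,0],[0,0,0],[0,0,0],[0,0,0],[0,0,0],[0,0,0]]}' 70 40; python3 - <<'E'
from h import *
go([.4592,.1234,.10],-91);go([.4592,.1234,.006],-91)
E
```

```text
clock: 13.12
position: [0.609, 0.1121, 0.1086]
ee_rot: [-0.559, 0.429, -0.43, 0.564]
ft_force: [0.1, 1.4, 0.0]
grip_width: 0.697
t 13.125 pos [0.609  0.1121 0.1086] w 0.697
[[ 0.262  0.005  0.965]
 [-0.965  0.005  0.262]
 [-0.004 -1.     0.006]]
offset [-0.25, 0.039, -0.708] turn [-0.007, 0.359, -0.006] rows 2.4
t 13.125 pos [0.609  0.1121 0.1086] w 0.697
[[ 0.262  0.005  0.965]
 [-0.965  0.005  0.262]
 [-0.004 -1.     0.006]]
offset [-0.248, 0.509, -0.711] turn [-0.007, 0.359, -0.006] rows 2.9
```

```bash
python3 -m pendant '{"offset":[[-0.249,0,-0.71],[-0.249,0,-0.71],[-0.249,0,-0.71],[-0.249,0.1,-0.71],[-0.249,0.25,-0.71],[-0.249,0.35,-0.71],[-0.249,0.43,-0.71],[-0.249,0.48,-0.71],[-0.249,0.51,-0.71],[-0.249,0.51,-0.71],[-0.249,0.51,-0.71]],"turn":[[0,0.2,0],[0,0.36,0],[0,0.36,0],[0,0.36,0],[0,0.36,0],[0,0.36,0],[0,0.36,0],[0,0.36,0],[0,0.36,0],[0,0.36,0],[0,0.36,0]]}' 50 40; python3 - <<'E'
from h import *
go([.4592,.1234,.003],-91)
p,d=manip.camera("scene");cv2.imwrite("pics/sp1.png",cv2.resize(p[220:420,280:520,::-1],None,fx=2.5,fy=2.5))
E
```

```text
clock: 14.5
position: [0.4598, 0.1237, 0.0064]
ee_rot: [0.493, -0.504, 0.505, -0.498]
ft_force: [0.9, -0.5, 0.6]
grip_width: 0.501
t 14.5 pos [0.4598 0.1237 0.0064] w 0.501
[[-0.018  0.006  1.   ]
 [-1.     0.006 -0.018]
 [-0.006 -1.     0.006]]
offset [0.002, 0.017, -0.003] turn [-0.007, -0.001, -0.007] rows 0.1
```

View pics/sp1.png

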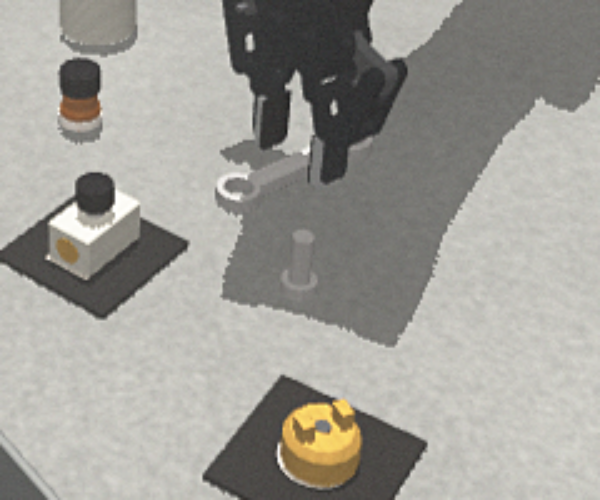

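The valve stands on its pad at (95,230), and the fingers straddle the shank near (295,165).

```bash
python3 -m pendant '{"offset":[[0,0.01,0],[0,0.016,0],[0,0.016,0],[0,0.016,0],[0,0.016,0],[0,0.016,0],[0,0.016,0],[0,0.016,0]],"turn":[[0,0,0],[0,0,0],[0,0,0],[0,0,0],[0,0,0],[0,0,0],[0,0,0],[0,0,0]]}' 0 50; python3 -m pendant '{"offset":[[0,-0.1,0],[0,-0.3,0],[0,-0.5,0],[0,-0.5,0],[0,-0.5,0]],"turn":[[0,0,0],[0,0,0],[0,0,0],[0,0,0],[0,0,0]]}'; python3 - <<'E'
from h import *
go([.6291,-.1221,.10],-109.8)
p,d=manip.camera("scene");cv2.imwrite("pics/sp2.png",cv2.resize(p[170:370,280:520,::-1],None,fx=2.5,fy=2.5))
E
```

```text
clock: 15.55
position: [0.4601, 0.1238, 0.0039]
ee_rot: [0.493, -0.504, 0.505, -0.498]
ft_force: [-4.3, -1.8, 12.1]
grip_width: 0.14
clock: 16.18
position: [0.4591, 0.123, 0.1033]
ee_rot: [0.493, -0.504, 0.505, -0.498]
ft_force: [-0.7, 0.1, -1.1]
grip_width: 0.138
t 16.175 pos [0.4591 0.123  0.1033] w 0.138
[[-0.018  0.006  1.   ]
 [-1.     0.005 -0.018]
 [-0.005 -1.     0.006]]
offset [1.209, 0.016, 0.872] turn [-0.006, 0.417, -0.007] rows 4.8
```

View pics/sp2.png

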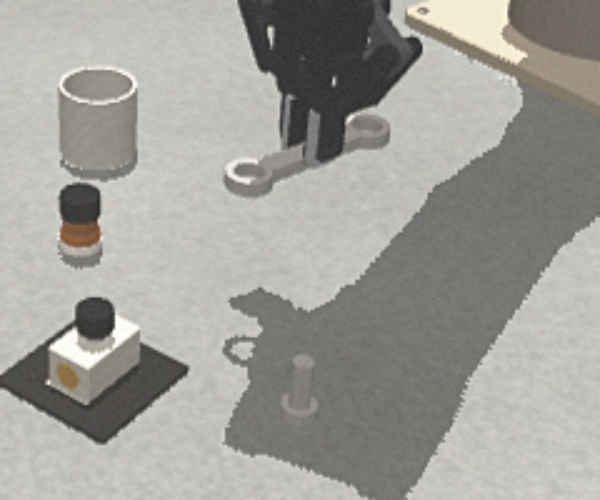

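The spanner is held level at mid-shank (320,150). Carry it over.

```bash
python3 -m pendant '{"offset":[[0.6,0,0.44],[0.6,0,0.44],[0.6,0,0.44],[0.6,0,0.44],[0.6,0,0.44]],"turn":[[0,0.2,0],[0,0.417,0],[0,0.417,0],[0,0.417,0],[0,0.417,0]]}'; python3 - <<'E'
from h import *
go([.6291,-.1221,.0079],-109.8)
E
```

```text
clock: 16.85
position: [0.5436, 0.0029, 0.1019]
ee_rot: [-0.405, 0.579, -0.577, 0.409]
ft_force: [-0.3, 0.4, -0.8]
grip_width: 0.138
t 16.85 pos [0.5436 0.0029 0.1019] w 0.138
[[-0.337  0.003  0.942]
 [-0.942  0.006 -0.337]
 [-0.006 -1.     0.001]]
offset [0.448, 0.468, 0.613] turn [-0.001, 0.003, -0.008] rows 2.9
```

```bash
python3 -m pendant '{"offset":[[0.448,0,0.613],[0.448,0,0.613],[0.448,0,0.613],[0.448,0.15,0.613],[0.448,0.3,0.613],[0.448,0.4,0.613],[0.448,0.44,0.613],[0.448,0.468,0.613],[0.448,0.468,0.613],[0.448,0.468,0.613],[0.448,0.468,0.613]],"turn":[[0,0,0],[0,0,0],[0,0,0],[0,0,0],[0,0,0],[0,0,0],[0,0,0],[0,0,0],[0,0,0],[0,0,0],[0,0,0]]}'; python3 - <<'E'
from h import *
go([.6291,-.1221,.0079],-109.8)
E
```

```text
clock: 18.23
position: [0.6294, -0.1222, 0.0084]
ee_rot: [-0.405, 0.579, -0.577, 0.409]
ft_force: [0.3, -0.4, -1.4]
grip_width: 0.139
t 18.225 pos [ 0.6294 -0.1222  0.0084] w 0.139
[[-0.337  0.004  0.942]
 [-0.942  0.005 -0.337]
 [-0.006 -1.     0.002]]
offset [-0.0, 0.002, -0.002] turn [-0.002, 0.003, -0.008] rows 0.0
```

```bash
python3 -m pendant '{"offset":[[0,0.002,0],[0,0.002,0],[0,0.002,0],[0,0.002,0],[0,-0.1,0],[0,-0.3,0],[0,-0.5,0],[0,-0.5,0]],"turn":[[0,0,0],[0,0,0],[0,0,0],[0,0,0],[0,0,0],[0,0,0],[0,0,0],[0,0,0]]}' 50 40; python3 - <<'E'
from h import *
go([.4546,-.0933,.11],-110);go([.4546,-.0933,.016],-110)
E
```

```text
clock: 19.23
position: [0.6315, -0.123, 0.1138]
ee_rot: [0.403, -0.577, 0.579, -0.411]
ft_force: [0.5, 0.5, -0.7]
grip_width: 0.5
t 19.225 pos [ 0.6315 -0.123   0.1138] w 0.5
[[-0.337  0.011  0.942]
 [-0.942  0.004 -0.337]
 [-0.008 -1.     0.009]]
offset [0.158, 0.01, -0.883] turn [-0.012, 0.007, -0.01] rows 2.9
t 19.225 pos [ 0.6315 -0.123   0.1138] w 0.5
[[-0.337  0.011  0.942]
 [-0.942  0.004 -0.337]
 [-0.008 -1.     0.009]]
offset [0.162, 0.48, -0.887] turn [-0.012, 0.007, -0.01] rows 3.3
```

```bash
python3 -m pendant '{"offset":[[0.16,0,-0.885],[0.16,0,-0.885],[0.16,0,-0.885],[0.16,0,-0.885],[0.16,0,-0.885],[0.16,0.12,-0.885],[0.16,0.25,-0.885],[0.16,0.36,-0.885],[0.16,0.43,-0.885],[0.16,0.48,-0.885],[0.16,0.48,-0.885]],"turn":[[-0.012,0,-0.01],[-0.012,0,-0.01],[-0.012,0,-0.01],[-0.012,0,-0.01],[-0.012,0,-0.01],[-0.012,0,-0.01],[-0.012,0,-0.01],[-0.012,0,-0.01],[-0.012,0,-0.01],[-0.012,0,-0.01],[-0.012,0,-0.01]]}' 100 40; python3 - <<'E'
from h import *
go([.4546,-.0933,.016],-110)
p,d=manip.camera("scene");cv2.imwrite("pics/cup1.png",cv2.resize(p[130:330,160:400,::-1],None,fx=2.5,fy=2.5))
E
```

```text
clock: 20.6
position: [0.4552, -0.0931, 0.0156]
ee_rot: [-0.407, 0.578, -0.578, 0.407]
ft_force: [-0.0, 0.4, 0.3]
grip_width: 0.999
t 20.6 pos [ 0.4552 -0.0931  0.0156] w 0.999
[[-0.337 -0.001  0.942]
 [-0.942  0.    -0.337]
 [ 0.    -1.    -0.001]]
offset [0.002, -0.002, -0.003] turn [0.001, 0.007, 0.0] rows 0.0
```

View pics/cup1.png

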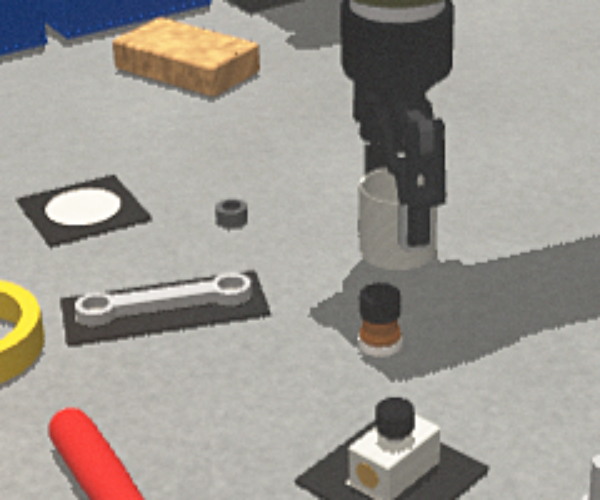

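The spanner lies on its pad (165,295), and the cup (400,220) is between the fingers.

```bash
python3 -m pendant '{"offset":[[0,0,0],[0,0,0],[0,0,0],[0,0,0],[0,0,0],[0,0,0],[0,0,0],[0,0,0]],"turn":[[0,0,0],[0,0,0],[0,0,0],[0,0,0],[0,0,0],[0,0,0],[0,0,0],[0,0,0]]}' 0 40; python3 -m pendant '{"offset":[[0,-0.1,0],[0,-0.3,0],[0,-0.45,0],[0,-0.45,0],[0,-0.45,0]],"turn":[[0,0,0],[0,0,0],[0,0,0],[0,0,0],[0,0,0]]}'; python3 - <<'E'
from h import *
go([.6157,-.2805,.105],-110)
E
```

```text
clock: 21.65
position: [0.4561, -0.0933, 0.0171]
ee_rot: [0.407, -0.578, 0.578, -0.407]
ft_force: [-2.7, -0.3, 6.6]
grip_width: 0.647
clock: 22.28
position: [0.4556, -0.0933, 0.1066]
ee_rot: [0.407, -0.578, 0.578, -0.407]
ft_force: [0.8, 0.1, -0.5]
grip_width: 0.653
t 22.275 pos [ 0.4556 -0.0933  0.1066] w 0.653
[[-0.337  0.001  0.942]
 [-0.942 -0.001 -0.337]
 [ 0.    -1.     0.001]]
offset [0.612, 0.009, 1.069] turn [-0.001, 0.007, 0.001] rows 3.9
```

```bash
python3 -m pendant '{"offset":[[0.5,0,0.9],[0.5,0,0.9],[0.5,0,0.9],[0.5,0,0.9],[0.5,0,0.9]],"turn":[[0,0,0],[0,0,0],[0,0,0],[0,0,0],[0,0,0]]}'; python3 - <<'E'
from h import *
go([.6157,-.2805,.021],-110)
E
```

```text
clock: 22.9
position: [0.5909, -0.2487, 0.1046]
ee_rot: [-0.407, 0.579, -0.578, 0.406]
ft_force: [-0.2, 1.3, -0.7]
grip_width: 0.654
t 22.9 pos [ 0.5909 -0.2487  0.1046] w 0.654
[[-0.338 -0.002  0.941]
 [-0.941  0.001 -0.338]
 [ 0.    -1.    -0.002]]
offset [0.108, 0.418, 0.171] turn [0.002, 0.005, 0.0] rows 1.5
```

```bash
python3 -m pendant '{"offset":[[0.108,0,0.171],[0.108,0,0.171],[0.108,0.15,0.171],[0.108,0.28,0.171],[0.108,0.36,0.171],[0.108,0.4,0.171],[0.108,0.418,0.171],[0.108,0.418,0.171],[0.108,0.418,0.171],[0.108,0.418,0.171]],"turn":[[0,0,0],[0,0,0],[0,0,0],[0,0,0],[0,0,0],[0,0,0],[0,0,0],[0,0,0],[0,0,0],[0,0,0]]}'; python3 - <<'E'
from h import *
go([.6157,-.2805,.0205],-110)
E
```

```text
clock: 24.15
position: [0.6158, -0.2807, 0.0213]
ee_rot: [-0.407, 0.579, -0.578, 0.406]
ft_force: [-0.6, 0.1, 1.1]
grip_width: 0.656
t 24.15 pos [ 0.6158 -0.2807  0.0213] w 0.656
[[-0.338 -0.001  0.941]
 [-0.941  0.    -0.338]
 [ 0.    -1.    -0.001]]
offset [-0.001, 0.004, -0.001] turn [0.002, 0.005, 0.0] rows 0.0
```

```bash
python3 -m pendant '{"offset":[[0,0.002,0],[0,0.002,0],[0,0.002,0],[0,0.002,0],[0,0.002,0],[0,-0.1,0],[0,-0.3,0],[0,-0.55,0],[0,-0.8,0],[0,-0.8,0]],"turn":[[0,0,0],[0,0,0],[0,0,0],[0,0,0],[0,0,0],[0,0,0],[0,0,0],[0,0,0],[0,0,0],[0,0,0]]}' 100 40; python3 -m pendant '{"offset":[[0.6,-0.2,-0.8],[0.6,-0.2,-0.8],[0.6,-0.2,-0.8],[0.6,-0.2,-0.8],[0.6,-0.2,-0.8],[0.6,-0.2,-0.8]],"turn":[[0,0,0],[0,0,0],[0,0,0],[0,0,0],[0,0,0],[0,0,0]]}'; python3 - <<'E'
from h import *
state()
p,d=manip.camera("top");cv2.imwrite("pics/topE.png",p[...,::-1])
parts("top",p,d,dict(cup=(492,198,32,.045,.075),cap=(164,208,22,.015,.045),valveknob=(269,206,22,.038,.06),valve=(269,206,24,.020,.04),spanner=(403,194,42,.0085,.03),jar=(333,247,16,.03,.06),bolt=(215,251,14,.02,.06)))
p,d=manip.camera("scene");cv2.imwrite("pics/sceneE.png",p[...,::-1])
E
```

```text
clock: 25.4
position: [0.6184, -0.2814, 0.1883]
ee_rot: [0.405, -0.576, 0.581, -0.408]
ft_force: [-0.8, 0.0, -0.8]
grip_width: 1.001
clock: 26.15
position: [0.4283, -0.3389, 0.2267]
ee_rot: [0.406, -0.576, 0.58, -0.409]
ft_force: [-0.1, 0.9, -0.6]
grip_width: 0.999
t 26.15 pos [ 0.4283 -0.3389  0.2267] w 0.999
[[-0.336  0.008  0.942]
 [-0.942 -0.003 -0.336]
 [-0.    -1.     0.008]]
cup 348 [ 0.6142 -0.2792] [54.9 55.5] 105.6 zmax 0.063
cap 370 [0.6093 0.2993] [36.5 36.9] 119.0 zmax 0.0358
valveknob 143 [0.6057 0.1112] [20.7 21. ] 123.3 zmax 0.0555
valve 360 [0.6056 0.1113] [49.2 30. ] 14.6 zmax 0.0392
spanner 561 [ 0.6262 -0.1233] [ 40.  124.2] 165.8 zmax 0.0198
jar 195 [ 0.537  -0.0008] [25.2 25.2] 179.6 zmax 0.0476
bolt 53 [0.5328 0.2028] [11.  10.9] 65.3 zmax 0.0429
```

View pics/topE.png

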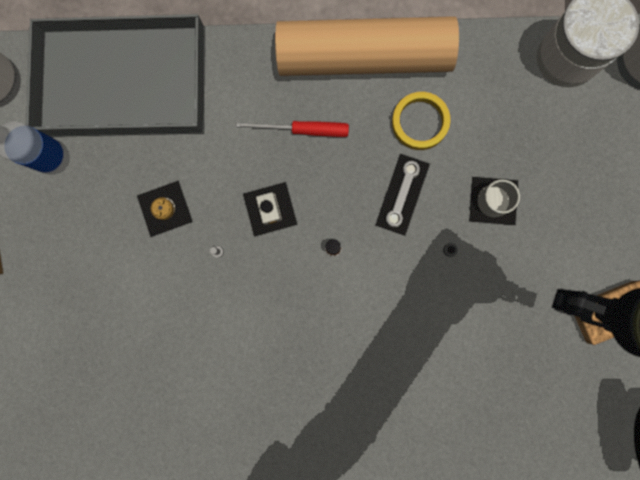

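View pics/sceneE.png

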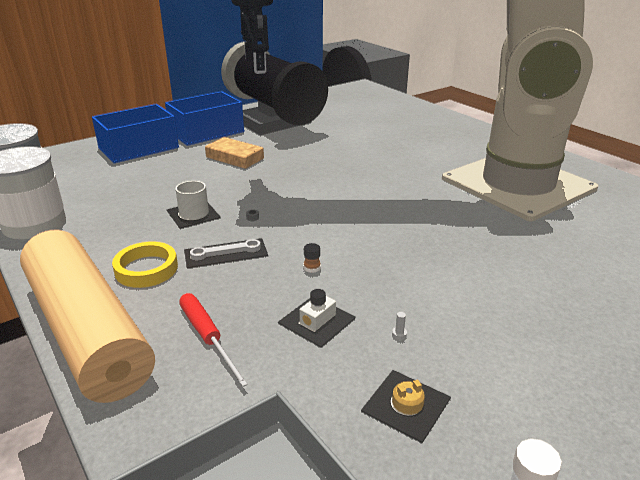

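Both views show all four parts on their marks: cup (492,198), cap (163,208), valve (267,207) and spanner (403,194) in the top view. The jar and bolt are untouched and the gripper is clear. Measured offsets are within about 3 mm, so I'm handing in.

```bash
python3 -m pendant '{"offset":[[0,0,0],[0,0,0]],"turn":[[0,0,0],[0,0,0]]}'; python3 -c "
from workcell import manip
print(manip.hand_in())"
```

```text
clock: 26.5
position: [0.4288, -0.3384, 0.226]
ee_rot: [0.406, -0.576, 0.58, -0.409]
ft_force: [0.1, -0.0, -0.1]
grip_width: 1.001
the job is handed in; nothing more can be done
None
```

I placed the air cap, valve, spanner and cup on their matching pads and handed the job in at about 26.5 s. No verdict is reported.

- **Position:** in the final top-view check, cup, cap and valve were within about 2 mm of their marks and the spanner within about 3 mm, all upright.
- **Angle:** the valve measured 0.6° off its mark. The spanner's depth-based yaw read 165.8° against 160.2° for its mark. That reading included some pad pixels (40 mm wide instead of 28), so I don't trust it. The pictures show the spanner lying along its mark, and I released it at 160°.
- **Bystanders:** jar and bolt were unmoved, to within 0.3 mm.

No check failed. The spanner's yaw was the only reading that disagreed.

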